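# Push the slotted rack cover plate out over the end of the ledge

### The arm

A 6-joint arm with a two-finger parallel gripper is mounted at the origin on the work surface. World frame = base frame: x ahead of the robot, y to its left, z up, the work surface at z = 0. Lengths are in mm, angles in rad, forces in N, time in s.
With the tool pointing down it reaches from about 250 to 725 mm from the base axis. Payload 9.7 kg.
Tool frame: the origin (TCP) lies on the mounting face of the last link; the fingertips stand 173 mm ahead of it and the grasp point (between the pads) lies 155 mm ahead of it; z points along the fingers, y is the line along which they close (so a half turn about z gives the same grasp; the last joint's range is limited). The gripper opens to 85 mm and grips with 20 to 120 N. Pads are 22 mm wide; open, the fingers measure 114 mm over their backs; the gripper's body (76 mm by 85 mm) begins 54 mm behind the grasp point. The pads swing forward as they close: fully open they stand 13 mm farther back than shut.
Start: joints at [-1.201, 0.087, 0.176, 1.66, 0, 1.571], TCP at [198.783, -512.818, 404.684] pointing down, gripper open.
Joint ranges: [-3.13, 3.13], [-0.85, 1.81], [-1.15, 1.24], [-2.2, 2.28], [-1.44, 1.52], [-3.14, 3.14]. Speed limits (rad/s): [2.22, 2.22, 2.57, 3.14, 3.14, 3.14].

### API

Orientations are given as a 3x3 rotation matrix whose columns are the frame's x, y, z axes.
In Python, from workcell import readout, imaging, close_job gives the robot as it stands. The module is installed in compiled form; this text tells all that it offers.
- The arm moves only by the shell command python3 -m pendant 'ROWS' [FORCE]. ROWS is JSON, a list of rows, each an object with "angular": the turn, a rotation vector about the tool's x, y, z in rad, a list of three; "translation": the shift along the tool's x, y, z in mm, a list of three; "gripper": the finger opening in mm, from 0 to 85.4. A call has 1 to 20 rows; each row shifts and turns the commanded pose from where the row before left it, along the tool's axes as they then stand; what a row does not reach is not made up. A row lasts 1/12 s, in which the tool goes at most 41.7 mm and 7.16 degrees, less where a joint would pass 70% of its speed; a pose out of reach is approached as far as the arm can. A call with a gripper value outside its range is refused whole. The fingers move at their own pace and stop on an object; FORCE is the grip in N (left out, the last holds). Time passes only in rows, so rows that do not move let the fingers close. It gives the time, the measured TCP pose, the force, the opening and the grip force at its end, in the units of the state.
- readout.sense(): the state, without advancing time (a new reading comes with each control period).
- imaging.read_camera(name): name is "scene" or "top" or "wrist"; returns the picture (420x560x3 uint8, red, green, blue); there is no depth.
- imaging.get_calibration(name): a dict with "camera_matrix" (3x3 intrinsics, pixels), "R" (3x3) and "t" (3): a world point X has camera coordinates R X + t; the wrist camera has in their place "mount" (4x4, takes a point from camera to tool coordinates, whose origin is the TCP and whose axes are the flange's). Camera axes: x right, y down, z forward; pixel columns grow to the right and rows downward; lengths in mm; the calibration is good to about 2 mm. The wrist camera is an equidistant fisheye: a pixel r from the principal point sees the ray r / f radians off the axis. A picture is of the moment at which its call begins: read the wrist's pose just before it. get_calibration takes no time and is no camera call.
- close_job(): hands the job in; it is judged then, once.
Trained networks look in the newest picture that a camera, given by its name, has taken for a name from the list of things; names that differ only in an ending like _2 or _b are one class to them, and where a whole thing is asked for, a point or a joint stands for the part that bears it (a point fixed in the world has none). Each returns a list of dicts, best first, with "p" (0 to 1); they miss things now and then, are a little off and sometimes report something else, mostly with a low value. They report only what shows in the picture. A call takes as long as a camera call. They do not tell look-alikes from the thing itself.
- imaging.find_in(label, camera): "bbox" ([left, top, right, bottom] in pixels, round what is visible of it).
The state is a dict: "time": time; "qpos": joint angles; "qvel": joint speeds; "joint_efforts": joint torques, N m; "eef_pos": TCP position; "eef_rot": TCP orientation; "ft_force": force on the tool from outside, world axes, zero at the start; "moment": the same for the moment, N m; "gripper_width": finger opening in mm; "gripper_force": force on a finger pad.
Only numpy, scipy, OpenCV 4.12 (cv2) and the standard library are available. Lean on these libraries where they do the work, as an engineer would, in place of code of your own. Each camera call takes 0.05 s, during which the arm holds its last target. There are 200 camera calls.

### The job

Two thin metal cover plates lie flat on the raised white ledge, one towards each end. Push the plate with the two hand slots along the ledge, out over the end of the ledge nearer to it, until about a third of its length hangs over and the outer hand slot is wholly clear of the ledge, so that it can be picked up there later. Only push it, do not lift or tip it; leave it lying flat and straight along the ledge, not sticking out over the ledge's front or back, and leave the plain plate and everything else where they are.

Things in the scene. Friction and masses are not known exactly. Their poses are not given: they have to be found in the camera images.
- ledge: fixed raised ledge with a white top, 210 mm deep (its x), 500 mm long (its y), 50 mm high; origin at the centre of its underside, z up, so its flat top is at its z = 50 mm and its two open ends are at its y = +250 and -250 mm (the top overhangs its grey foot by 30 mm at each end). It stands at differing positions and yaws
- ledge_end_left (a point): point on the ledge's top, at the middle of its +y end edge
- ledge_end_right (a point): point on the ledge's top, at the middle of its -y end edge
- slotted_plate: the plate to push: loose steel-grey metal plate 100 mm wide (its x), 140 mm long (its y), 6 mm thick, about 0.2 kg, lying flat on the front part of the ledge near one of the ends (either), its length roughly along the ledge, at least 20 mm from that end. Origin at the centre of its underside. Two through slots, each 64 mm along x by 20 mm along y, one near each short edge (10 to 30 mm in from that edge)
- plain_plate: bystander: plate of the same size and metal without slots, lying near the other end of the ledge, at least 90 mm of bare ledge between the two plates; origin at the centre of its underside
- dropper_a: bystander: amber dropper bottle with a black bulb, 30 mm wide, 77 mm tall, standing on the back strip of the ledge; origin under its foot's centre
- dropper_b: bystander: like dropper_a, with a white bulb
- jar: bystander: small jar with a white cap, 40 mm wide, 45 mm tall, standing on the back strip of the ledge; origin under its foot's centre
- dish: bystander: shallow white dish, 90 mm wide, 16 mm tall, on the bench off one end of the ledge; origin under its centre
- timer: bystander: small white timer, 50 x 65 x 22 mm, lying on the bench off the other end of the ledge; origin under its centre
Not all that is in view belongs to the job. Leave any black or purple look-alike of the slotted_plate alone.

How it is judged:
By the outcome, as a careful person would: the job done as asked, in the order asked, and still so for the second after the job is handed in, with the robot touching nothing.
It also fails if it takes over 35 s, if anything falls off the work surface, if the arm or the gripper's body presses on something with over 40 N, if the wrist force passes 120 N, or if a joint passes its speed limit or range.

## Working session

There is one attempt and no reset: what is moved stays moved. The work goes in short steps, Python scripts to look and compute and a shell command to move; the robot and the scene stay as the last step left them, time stands still between calls to the robot, and variables do not carry over. Pictures are saved under pics/ and viewed, at most 10 in all, crops included, and the job is handed in when it is done.

```bash
mkdir -p pics; python3 - <<'E'
from workcell import readout, imaging
import cv2,numpy as np
for c in("scene","top"):
    im=imaging.read_camera(c);cv2.imwrite(f"pics/{c}0.png",im[:,:,::-1])
    for l in("ledge","slotted_plate","plain_plate"):
        print(c,l,[(np.round(d["bbox"]).tolist(),round(d["p"],2)) for d in imaging.find_in(l,c)])
    k=imaging.get_calibration(c);print({a:np.round(b,3).tolist() for a,b in k.items() if a!="name"})
s=readout.sense();print(s["time"],s["eef_pos"],s["eef_rot"],s["ft_force"])
E
```

```text
scene ledge [([139.0, 177.0, 392.0, 347.0], 0.86)]
scene slotted_plate [([279.0, 150.0, 336.0, 181.0], 0.67), ([277.0, 187.0, 350.0, 238.0], 0.62), ([416.0, 175.0, 467.0, 209.0], 0.59), ([145.0, 182.0, 391.0, 346.0], 0.48), ([344.0, 182.0, 379.0, 204.0], 0.31)]
scene plain_plate [([162.0, 239.0, 248.0, 299.0], 0.94)]
{'camera_matrix': [[446.337, 0.0, 284.419], [0.0, 446.337, 210.846], [0.0, 0.0, 1.0]], 'R': [[0.485, 0.874, 0.01], [0.576, -0.312, -0.755], [-0.657, 0.372, -0.655]], 't': [-277.171, -207.253, 1333.608]}
top ledge [([215.0, 133.0, 420.0, 247.0], 0.58)]
top slotted_plate [([101.0, 172.0, 159.0, 231.0], 0.95), ([237.0, 190.0, 296.0, 231.0], 0.75), ([189.0, 273.0, 245.0, 320.0], 0.58), ([212.0, 137.0, 421.0, 245.0], 0.48)]
top plain_plate [([348.0, 175.0, 405.0, 214.0], 0.88)]
{'camera_matrix': [[380.103, 0.0, 282.756], [0.0, 380.103, 213.094], [0.0, 0.0, 1.0]], 'R': [[-0.019, -1.0, 0.008], [-0.99, 0.017, -0.143], [0.142, -0.011, -0.99]], 't': [83.954, 483.183, 949.207]}
0.4 [ 198.78989182 -512.8096294   404.62241704] [[ 9.32393490e-01  3.61444842e-01 -7.89708008e-05]
 [ 3.61444850e-01 -9.32393480e-01  1.34571492e-04]
 [-2.49916880e-05 -1.54017173e-04 -9.99999988e-01]] [-0.59472944 -0.01191935  0.29763749]
```

View pics/top0.png

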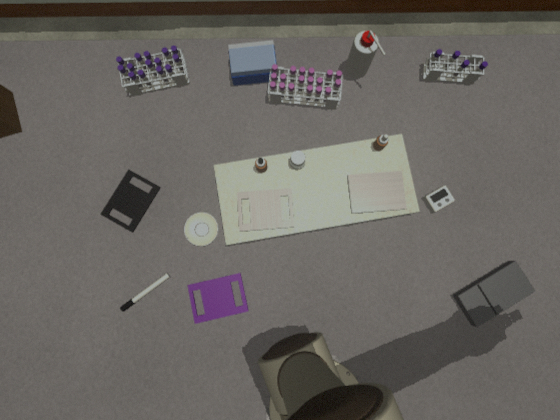

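View pics/scene0.png

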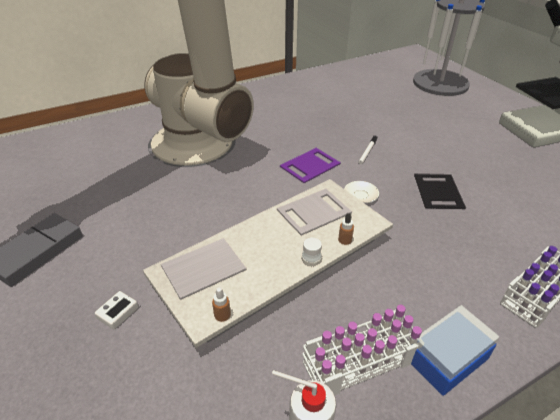

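Top view: the look-alikes are the black plate (130,201) and the purple plate (218,298), both on the bench. The steel-grey plate on the ledge (265,210), with two slots, is the one meant, near the left (+y) end. The plain plate is at (377,192), and the dish at (201,229) is off that left end. I'll confirm with an enlarged crop.

```bash
python3 - <<'E'
import cv2
im=cv2.imread("pics/top0.png")[130:250,205:315]
im=cv2.resize(im,None,fx=5,fy=5,interpolation=cv2.INTER_CUBIC)
im=cv2.convertScaleAbs(im,alpha=1.8,beta=-180)
cv2.imwrite("pics/crop1.png",im)
E
```

```text
(no output)
```

View pics/crop1.png

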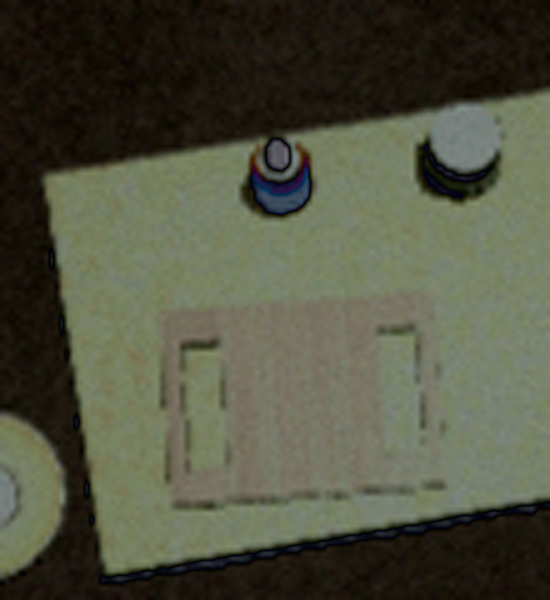

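The crop confirms the steel plate with two open slots, corners (163,312), (434,293), (443,486), (174,505) in the crop. It is turned about 4° from the ledge. Next I'll fit the poses.

```bash
cat > h.py <<'E'
import numpy as np
from scipy.optimize import least_squares
from workcell import imaging
def proj(c,X):
    k=imaging.get_calibration(c);p=np.asarray(X)@np.array(k["R"]).T+k["t"];p=p@np.array(k["camera_matrix"]).T
    return p[:,:2]/p[:,2:]
def rect(p,w,l,z): # pose x,y,yaw -> world corners (+x+y,+x-y,-x-y,-x+y)
    c,s=np.cos(p[2]),np.sin(p[2]);q=np.array([[w,l],[w,-l],[-w,-l],[-w,l]])/2
    return np.c_[q@np.array([[c,s],[-s,c]])+p[:2],np.full(4,z)]
def fit(c,uv,w,l,z,p0=(480,0,0)):
    r=least_squares(lambda p:(proj(c,rect(p,w,l,z))-uv).ravel(),p0,x_scale=[100,100,1]);return r.x,np.sqrt(r.cost*2/4)
def rel(L,P):
    c,s=np.cos(L[2]),np.sin(L[2]);d=P[:2]-L[:2];return np.array([c*d[0]+s*d[1],-s*d[0]+c*d[1],np.degrees(P[2]-L[2])])
E
python3 - <<'E'
from h import *
o=np.array([205,130])
L,e=fit("top",np.array([[45/5+205,175/5+130],[405,137],[418,209],[103/5+205,577/5+130]]),210,500,50)
print(L,e)
P,e=fit("top",np.array([[163,312],[434,293],[443,486],[174,505]])/5+o,100,140,56)
print(P,e,rel(L,P))
for n,z in(("dropper",50),("jar",50)):
  pass
from workcell import imaging
k=imaging.get_calibration("wrist");print({a:np.round(b,3).tolist() for a,b in k.items() if a!="name"})
E
```

```text
[ 5.45132171e+02 -1.20500756e+01  1.48745589e-01] 2.62013350268544
[4.91062756e+02 1.18424391e+02 4.86016976e-02] 0.7355426199891745 [-34.13635251 137.04669824  -5.73782234]
{'camera_matrix': [[325.192, 0.0, 283.068], [0.0, 325.192, 212.847], [0.0, 0.0, 1.0]], 'mount': [[0.0, -0.948, -0.317, 81.76], [1.0, -0.0, 0.001, 0.299], [-0.001, -0.317, 0.948, 30.245], [0.0, 0.0, 0.0, 1.0]]}
```

```bash
python3 -m pendant '[{"angular":[0,0,0],"translation":[29.8,-23.6,0],"gripper":60},{"angular":[0,0,0],"translation":[29.8,-23.6,0],"gripper":60},{"angular":[0,0,0],"translation":[29.8,-23.6,0],"gripper":60},{"angular":[0,0,0],"translation":[29.8,-23.6,0],"gripper":60},{"angular":[0,0,0],"translation":[29.8,-23.6,0],"gripper":60},{"angular":[0,0,0],"translation":[29.8,-23.6,0],"gripper":60},{"angular":[0,0,0],"translation":[29.8,-23.6,0],"gripper":60},{"angular":[0,0,0],"translation":[29.8,-23.6,0],"gripper":60},{"angular":[0,0,0],"translation":[29.8,-23.6,0],"gripper":60},{"angular":[0,0,0],"translation":[29.8,-23.6,0],"gripper":60},{"angular":[0,0,0],"translation":[29.8,-23.6,0],"gripper":60},{"angular":[0,0,0],"translation":[29.8,-23.6,0],"gripper":60},{"angular":[0,0,0],"translation":[29.8,-23.6,0],"gripper":60},{"angular":[0,0,0],"translation":[29.8,-23.6,0],"gripper":60},{"angular":[0,0,0],"translation":[29.8,-23.6,0],"gripper":60},{"angular":[0,0,0],"translation":[29.8,-23.6,0],"gripper":60}]' 40
python3 -m pendant '[{"angular":[0,0,-0.113],"translation":[0,0,0],"gripper":60},{"angular":[0,0,-0.113],"translation":[0,0,0],"gripper":60},{"angular":[0,0,-0.113],"translation":[0,0,0],"gripper":60},{"angular":[0,0,-0.113],"translation":[0,0,0],"gripper":60},{"angular":[0,0,-0.113],"translation":[0,0,0],"gripper":60},{"angular":[0,0,-0.113],"translation":[0,0,0],"gripper":60},{"angular":[0,0,-0.113],"translation":[0,0,0],"gripper":60},{"angular":[0,0,-0.113],"translation":[0,0,0],"gripper":60},{"angular":[0,0,-0.113],"translation":[0,0,0],"gripper":60},{"angular":[0,0,-0.113],"translation":[0,0,0],"gripper":60},{"angular":[0,0,-0.113],"translation":[0,0,0],"gripper":60},{"angular":[0,0,-0.113],"translation":[0,0,0],"gripper":60},{"angular":[0,0,0],"translation":[0,0,0],"gripper":60}]'
python3 - <<'E'
from workcell import readout, imaging
import cv2,numpy as np
s=readout.sense();im=imaging.read_camera("wrist");cv2.imwrite("pics/w1.png",im[:,:,::-1])
np.savez("w1.npz",p=s["eef_pos"],R=s["eef_rot"]);print(s["qpos"])
E
```

```text
time: 1.73
eef_pos: [507.4, 13.5, 404.9]
eef_rot: [[0.932, 0.362, 0.001], [0.362, -0.932, -0.0], [0.001, 0.0, -1.0]]
ft_force: [0.6, -0.1, 0.7]
gripper_width: 60.0
gripper_force: 0.0
time: 2.82
eef_pos: [506.9, 11.6, 404.7]
eef_rot: [[-0.159, 0.987, 0.0], [0.987, 0.159, -0.0], [-0.0, 0.0, -1.0]]
ft_force: [0.1, 0.4, -0.5]
gripper_width: 60.0
gripper_force: 0.0
[ 2.28238283e-02 -1.61817451e-02  6.99073170e-02  1.65680826e+00
 -1.63405738e-05  1.43353543e+00]
```

View pics/w1.png

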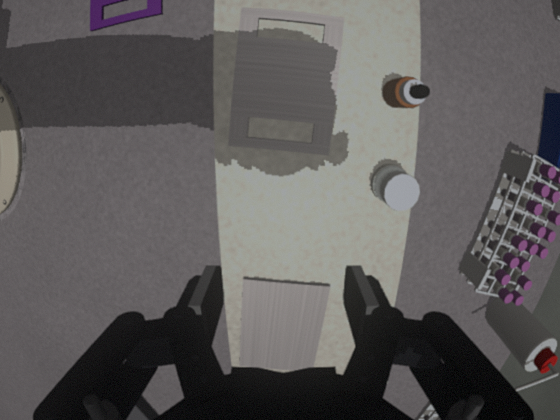

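Wrist view: the slotted plate's near edge runs (230,147)–(330,155), and its far corners are about (243,9) and (344,17). The ledge's sides are near columns 214 and 415. The plain plate's edge runs (244,277)–(329,283).

```bash
cat >> h.py <<'E'
def wray(uv,p,R,z):
    k=imaging.get_calibration("wrist");K=np.array(k["camera_matrix"]);M=np.array(k["mount"])
    d=(np.asarray(uv,float)-K[:2,2])/K[0,0];r=np.linalg.norm(d,axis=1,keepdims=True)
    v=np.c_[d/r*np.sin(r),np.cos(r)]@M[:3,:3].T@R.T; o=R@M[:3,3]+p
    return o+v*((z-o[2])/v[:,2:])
E
python3 - <<'E'
from h import *
import cv2
w=np.load("w1.npz");np.set_printoptions(precision=1,suppress=True)
P=wray([[230,147],[330,155],[243,9],[344,17]],w["p"],w["R"],56);print(P)
print("plain",wray([[244,277],[329,283]],w["p"],w["R"],56))
S=cv2.cvtColor(cv2.imread("pics/w1.png"),cv2.COLOR_BGR2HSV)
im=cv2.imread("pics/w1.png").astype(int)
f=[];b=[]
for v in list(range(5,25,4))+list(range(180,270,10)):
    g=im[v].mean(1);row=cv2.GaussianBlur(g[None].astype(np.float32),(5,1),0)[0];d=np.gradient(row)
    f.append((200+d[200:232].argmax(),v)); b.append((385+d[385:425].argmin(),v))
F=wray(f,w["p"],w["R"],50);B=wray(b,w["p"],w["R"],50)
print(np.c_[f,F[:,:2]]);print(np.c_[b,B[:,:2]])
# top-camera ledge: line edges
t=cv2.imread("pics/top0.png");g=t.mean(2)
for nm,a,c,dr in(("leftend",(217,165),(226,240),(1,0)),("front",(228,245),(410,210),(0,-1)),("rightend",(407,145),(415,195),(-1,0))):
    o=[]
    for s in np.linspace(.1,.9,25):
        q=np.array(a)*(1-s)+np.array(c)*s
        n=np.arange(-9,10);pts=[(q+np.array(dr)*k) for k in n]
        vals=cv2.GaussianBlur(np.float32([[g[int(round(y)),int(round(x))] for x,y in pts]]),(3,1),0)[0]
        o.append(np.round(pts[int(np.gradient(vals).argmax())]))
    ln=cv2.fitLine(np.float32(o),cv2.DIST_HUBER,0,.01,.01).ravel();print(nm,ln)
E
```

```text
[[448.5  45.8  56. ]
 [547.5  53.5  56. ]
 [440.  185.1  56. ]
 [537.6 193.5  56. ]]
plain [[479.9 -96.   56. ]
 [576.5 -88.6  56. ]]
[[214.    5.  409.  188.6]
 [214.    9.  409.8 184.2]
 [213.   13.  409.6 179.8]
 [214.   17.  411.4 175.5]
 [213.   21.  411.1 171.1]
 [215.  180.  436.2   8.6]
 [216.  190.  438.4  -1.9]
 [216.  200.  439.5 -12.8]
 [217.  210.  441.6 -23.6]
 [218.  220.  443.8 -34.8]
 [218.  230.  444.8 -46.3]
 [219.  240.  447.  -57.9]
 [220.  250.  449.2 -69.9]
 [220.  260.  450.2 -82.4]]
[[419.    5.  614.8 232. ]
 [420.    9.  616.4 227.7]
 [419.   13.  615.9 222.7]
 [419.   17.  616.4 218.1]
 [420.   21.  618.1 213.9]
 [416.  180.  647.4  44.3]
 [419.  190.  654.1  34.1]
 [417.  200.  654.9  22.7]
 [410.  210.  649.7  10.1]
 [408.  220.  650.6  -1.7]
 [407.  230.  653.  -13.5]
 [406.  240.  655.4 -25.5]
 [404.  250.  656.8 -38.1]
 [402.  260.  658.3 -50.9]]
leftend [  0.2   1.  219.4 202.4]
front [  1.   -0.2 329.3 226.3]
rightend [  0.2   1.  409.5 168. ]
```

```bash
cat >> h.py <<'E'
def tray(uv,z,c="top"):
    k=imaging.get_calibration(c);R=np.array(k["R"]);v=np.c_[np.asarray(uv,float),np.ones(len(uv))]@np.linalg.inv(np.array(k["camera_matrix"])).T@R
    o=-R.T@k["t"];return o+v*((z-o[2])/v[:,2:])
E
python3 - <<'E'
from h import *
np.set_printoptions(precision=1,suppress=True)
y=.150;A=np.array([[np.cos(y),np.sin(y)],[-np.sin(y),np.cos(y)]])
for n,p in(("ends",[[219.4,202.4],[409.5,168]]),("front",[[329.3,226.3]]),):
    print(n,tray(p,50)[:,:2]@A.T)
print("front wrist",np.array([[409.8,184.2],[450.2,-82.4],[438.4,-1.9]])@A.T)
print("plate corners wrist",np.array([[448.5,45.8],[547.5,53.5],[440,185.1],[537.6,193.5]])@A.T)
print("plate ctr top",np.array([491.06,118.42])@A.T, "tcp",np.array([506.9,11.6])@A.T)
E
```

```text
ends [[ 542.3  157.3]
 [ 550.  -342. ]]
front [[ 435.2 -108.2]]
front wrist [[ 432.7  120.9]
 [ 432.8 -148.8]
 [ 433.2  -67.4]]
plate corners wrist [[450.3 -21.7]
 [549.3 -28.9]
 [462.7 117.3]
 [560.5 111. ]]
plate ctr top [503.2  43.7] tcp [502.9 -64.3]
```

```bash
python3 -m pendant '[{"angular":[0,0,0.01],"translation":[0,0,30],"gripper":60},{"angular":[0,0,0],"translation":[0,0,30],"gripper":60},{"angular":[0,0,0],"translation":[0,0,30],"gripper":60},{"angular":[0,0,0],"translation":[0,0,30],"gripper":60},{"angular":[0,0,0],"translation":[0,0,30],"gripper":60},{"angular":[0,0,0],"translation":[0,0,24],"gripper":60},{"angular":[0,0,0],"translation":[0,0,4],"gripper":60},{"angular":[0,0,0],"translation":[0,0,0],"gripper":60},{"angular":[0,0,0],"translation":[0,0,0],"gripper":60}]'
python3 -m pendant '[{"angular":[0,0,0],"translation":[0,0,1],"gripper":60},{"angular":[0,0,0],"translation":[0,0,1],"gripper":60},{"angular":[0,0,0],"translation":[0,0,1],"gripper":60},{"angular":[0,0,0],"translation":[0,0,0],"gripper":60}]'
```

```text
time: 3.62
eef_pos: [507.2, 11.6, 228.0]
eef_rot: [[-0.143, 0.99, 0.001], [0.99, 0.143, 0.0], [-0.0, 0.001, -1.0]]
ft_force: [0.2, 0.2, 0.4]
gripper_width: 60.2
gripper_force: 0.0
time: 3.95
eef_pos: [507.0, 11.6, 224.2]
eef_rot: [[-0.144, 0.99, 0.001], [0.99, 0.144, 0.0], [-0.0, 0.001, -1.0]]
ft_force: [-0.2, -0.7, -0.6]
gripper_width: 60.4
gripper_force: 0.0
```

```bash
python3 -m pendant '[{"angular":[0,0,-0.005],"translation":[0,0,1],"gripper":60},{"angular":[0,0,0],"translation":[0,0,1],"gripper":60},{"angular":[0,0,0],"translation":[0,0,0],"gripper":60}]' | grep -E "pos|ft"
python3 - <<'E'
from workcell import readout, imaging
import cv2
im=imaging.read_camera("wrist");cv2.imwrite("pics/w2.png",im[:,:,::-1])
print(readout.sense()["ft_force"])
E
```

```text
eef_pos: [506.8, 11.6, 221.5]
ft_force: [0.5, -0.1, 0.2]
[-0.47397167  0.02701766  0.7123988 ]
```

View pics/w2.png

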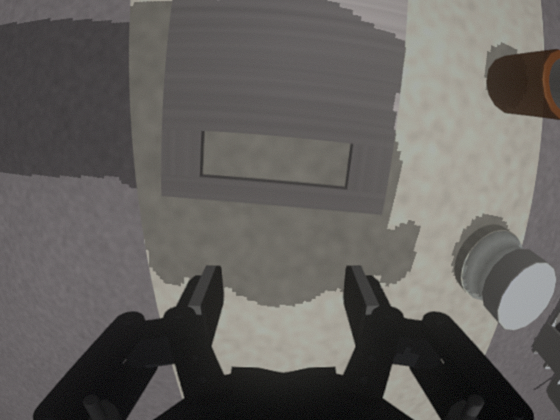

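Wrist view: the fingertips at (210,280) and (358,280) stand about 35 mm behind the plate's near edge (162–383, about row 200). The jar (500,270) and dropper (520,85) are well to the side. I'll go on with the guarded descent.

```bash
for i in 1; do python3 -m pendant '[{"angular":[0,0,0],"translation":[0,0,1],"gripper":60},{"angular":[0,0,0],"translation":[0,0,1],"gripper":60},{"angular":[0,0,0],"translation":[0,0,0],"gripper":60}]' | grep -E "pos|ft"; done
python3 -m pendant '[{"angular":[0,0,0],"translation":[0,0,1],"gripper":60},{"angular":[0,0,0],"translation":[0,0,0],"gripper":60}]' | grep -E "pos|ft"
```

```text
eef_pos: [506.8, 11.6, 219.4]
ft_force: [-0.1, 0.7, -0.2]
eef_pos: [506.9, 11.6, 218.5]
ft_force: [-0.3, 0.5, -0.2]
```

```bash
python3 -m pendant '[{"angular":[0,0,0],"translation":[0,0,1],"gripper":60},{"angular":[0,0,0],"translation":[0,0,0],"gripper":60}]' | grep -E "pos|ft"
```

```text
eef_pos: [506.8, 11.6, 218.4]
ft_force: [-3.0, -0.3, 4.9]
```

```bash
python3 -m pendant '[{"angular":[0,0,0],"translation":[0,0,-3],"gripper":60},{"angular":[0,0,0],"translation":[6,0,0],"gripper":60},{"angular":[0,0,0],"translation":[6,0,0],"gripper":60},{"angular":[0,0,0],"translation":[4,0,0],"gripper":60},{"angular":[0,0,0],"translation":[4,0,0],"gripper":60},{"angular":[0,0,0],"translation":[4,0,0],"gripper":60},{"angular":[0,0,0],"translation":[4,0,0],"gripper":60},{"angular":[0,0,0],"translation":[4,0,0],"gripper":60},{"angular":[0,0,0],"translation":[4,0,0],"gripper":60},{"angular":[0,0,0],"translation":[4,0,0],"gripper":60},{"angular":[0,0,0],"translation":[4,0,0],"gripper":60},{"angular":[0,0,0],"translation":[4,0,0],"gripper":60},{"angular":[0,0,0],"translation":[4,0,0],"gripper":60},{"angular":[0,0,0],"translation":[4,0,0],"gripper":60},{"angular":[0,0,0],"translation":[4,0,0],"gripper":60},{"angular":[0,0,0],"translation":[4,0,0],"gripper":60},{"angular":[0,0,0],"translation":[4,0,0],"gripper":60},{"angular":[0,0,0],"translation":[4,0,0],"gripper":60},{"angular":[0,0,0],"translation":[4,0,0],"gripper":60},{"angular":[0,0,0],"translation":[0,0,0],"gripper":60}]'
python3 - <<'E'
from workcell import readout, imaging
import cv2,numpy as np
s=readout.sense();im=imaging.read_camera("wrist")
np.savez("w3.npz",p=s["eef_pos"],R=s["eef_rot"])
t=imaging.read_camera("top");cv2.imwrite("pics/t3.png",t[:,:,::-1])
cv2.imwrite("pics/w3.png",im[:,:,::-1])
a=cv2.resize(im,(400,300));b=cv2.resize(t[120:255,190:370],(400,300),interpolation=cv2.INTER_CUBIC)
cv2.imwrite("pics/c3.png",np.hstack([a,b])[:,:,::-1])
E
```

```text
time: 6.5
eef_pos: [495.4, 87.4, 220.7]
eef_rot: [[-0.15, 0.989, -0.0], [0.989, 0.15, 0.0], [0.0, 0.0, -1.0]]
ft_force: [0.2, 0.1, 0.6]
gripper_width: 60.0
gripper_force: 0.0
```

View pics/c3.png

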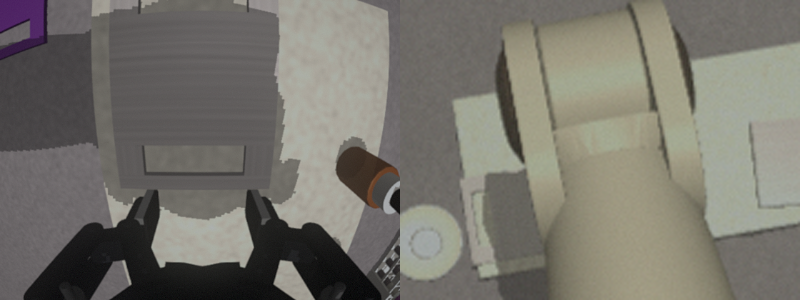

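The plate is pushed and straight, with its rear edge at (120–270, about 189) in the left panel and its outer end just at the ledge end. I'll measure the remaining distance.

```bash
python3 - <<'E'
from h import *
np.set_printoptions(precision=1,suppress=True)
y=.150;A=np.array([[np.cos(y),np.sin(y)],[-np.sin(y),np.cos(y)]])
w=np.load("w3.npz")
print(wray([[168,263],[378,266]],w["p"],w["R"],56)[:,:2]@A.T, w["p"][:2]@A.T)
# outer edge from top crop, panel px (468,182),(482,275): scale 180/400,135/300
uv=np.array([[(x-400)*.45+190,v*.45+120] for x,v in((467,182),(482,277))]);print(tray(uv,56)[:,:2]@A.T)
uv=np.array([[(x-400)*.45+190,v*.45+120] for x,v in((455,100),(465,165))]);print(tray(uv,50)[:,:2]@A.T)
E
```

```text
[[447.2  23.1]
 [548.7  21.8]] [502.9  12.4]
[[542.1 154.5]
 [432.1 153.5]]
[[641.6 155. ]
 [563.4 154.6]]
```

```bash
python3 -m pendant '[{"angular":[0,0,0],"translation":[4,0,0],"gripper":60},{"angular":[0,0,0],"translation":[4,0,0],"gripper":60},{"angular":[0,0,0],"translation":[4,0,0],"gripper":60},{"angular":[0,0,0],"translation":[4,0,0],"gripper":60},{"angular":[0,0,0],"translation":[4,0,0],"gripper":60},{"angular":[0,0,0],"translation":[4,0,0],"gripper":60},{"angular":[0,0,0],"translation":[4,0,0],"gripper":60},{"angular":[0,0,0],"translation":[4,0,0],"gripper":60},{"angular":[0,0,0],"translation":[4,0,0],"gripper":60},{"angular":[0,0,0],"translation":[2,0,0],"gripper":60},{"angular":[0,0,0],"translation":[0,0,0],"gripper":60},{"angular":[0,0,0],"translation":[-20,0,0],"gripper":60},{"angular":[0,0,0],"translation":[-20,0,-10],"gripper":60},{"angular":[0,0,0],"translation":[-20,0,-35],"gripper":60},{"angular":[0,0,0],"translation":[0,0,-40],"gripper":60},{"angular":[0,0,0],"translation":[0,0,-40],"gripper":60},{"angular":[0,0,0],"translation":[0,0,-30],"gripper":60},{"angular":[0,0,0],"translation":[0,0,0],"gripper":60}]'
python3 - <<'E'
from workcell import readout, imaging
import cv2,numpy as np
s=readout.sense();im=imaging.read_camera("wrist")
np.savez("w4.npz",p=s["eef_pos"],R=s["eef_rot"]);cv2.imwrite("pics/w4.png",im[:,:,::-1])
t=imaging.read_camera("top");c=imaging.read_camera("scene")
cv2.imwrite("pics/t4.png",t[:,:,::-1]);cv2.imwrite("pics/s4.png",c[:,:,::-1])
b=cv2.resize(t[125:257,185:361],(400,300),interpolation=cv2.INTER_CUBIC);d=cv2.resize(c[150:285,250:430],(400,300),interpolation=cv2.INTER_CUBIC)
a=cv2.resize(im,(400,300))
cv2.imwrite("pics/c4.png",np.vstack([np.hstack([a,b]),np.hstack([d,cv2.resize(im[0:210,140:420],(400,300))])])[:,:,::-1])
E
```

```text
time: 8.1
eef_pos: [499.2, 64.9, 382.4]
eef_rot: [[-0.149, 0.989, 0.009], [0.989, 0.149, 0.002], [0.0, 0.009, -1.0]]
ft_force: [0.7, -0.5, 0.0]
gripper_width: 60.0
gripper_force: 0.0
```

View pics/c4.png

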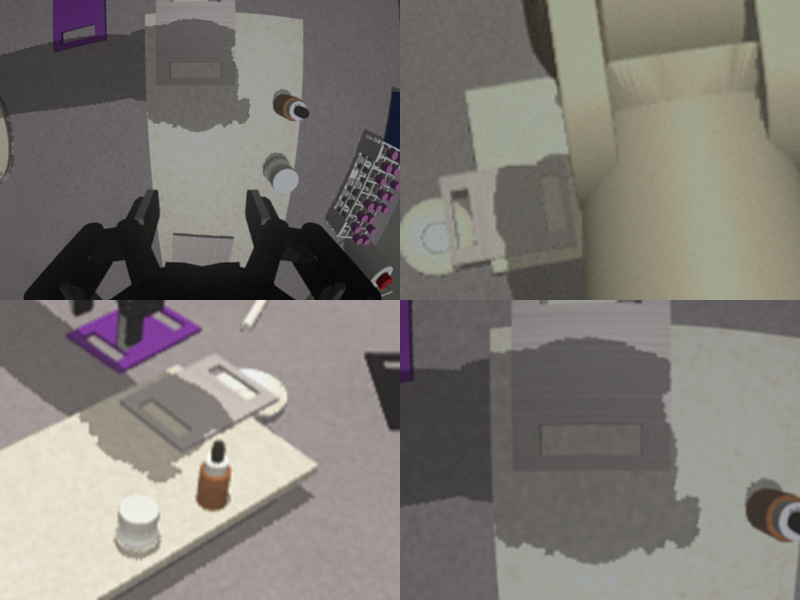

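The plate overhangs the end: in the top panel its outer edge is (442,178)–(453,268) against the ledge end line (467,92)–(474,165). In the wrist panel the ledge end is in view too.

```bash
python3 - <<'E'
from h import *
np.set_printoptions(precision=1,suppress=True)
y=.150;A=np.array([[np.cos(y),np.sin(y)],[-np.sin(y),np.cos(y)]])
w=np.load("w4.npz")
print("rear",wray([[218.4,119],[329,119]],w["p"],w["R"],56)[:,:2]@A.T)
print("end",wray([[204,18],[300*0+340,19],[406,26]],w["p"],w["R"],50)[:,:2]@A.T)
T=lambda l,z:tray([[(x-400)*.44+185,v*.44+125] for x,v in l],z)[:,:2]@A.T
print("top outer",T([(442,178),(453,268)],56),"end",T([(467,92),(474,165),(494,270)],50),"rear",T([(574,160),(581,253)],56))
E
```

```text
rear [[447.7  61.7]
 [548.1  61.1]]
end [[433.5 159.9]
 [558.9 157.4]
 [624.  157.5]]
top outer [[545.5 196.6]
 [444.2 198.6]] end [[640.4 155.8]
 [555.4 160.1]
 [435.  155.3]] rear [[541.2  48.2]
 [436.9  57.3]]
```

The overhang is 41–44 mm, about a third of the length. The outer slot is more than 10 mm clear of the ledge, the plate is straight to within about 0.5°, and it stays within the front and back edges. The bystanders in view are where they were and the arm is clear, so I'm handing in.

```bash
python3 -c "
from workcell import close_job
print(close_job())"
```

```text
the job is handed in; nothing more can be done
None
```

The slotted plate lies flat and straight along the ledge, about 41–44 mm (a third) out over the left (+y) end with its outer slot clear, and the job is handed in at about 8 s on the robot's clock.

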